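Stack the last two plates of a machine clutch on its splined hub

TASK

Finish the shoe-finishing machine's clutch pack on the splined hub: on top of the cork-lined disc already there seat the steel separator plate with its tab on the opposite, blue-marked side, and then on top of it the second cork-lined disc with its tab on the yellow-marked side like the first. The hub's splines may stand turned a fair way off the marks, so feel for them: turn each plate under a light push, keeping the load on the hub below 35 N, until its teeth drop in, let it slide fully home, flat on the one below, and let go. Leave the other things on the bench alone.

Things in the scene. Friction and masses are not known exactly. Their poses are not given: they have to be found in the camera images.
- clutch_stand: round grey stand, 140 mm across, 10 thick, fixed to the bench, splined hub upright on its axis. Origin on the axis at bench level; x towards the raised yellow mark, blue mark on the -x side (marks reach height 15, 48 to 66 from the axis), z up. A 44-wide pedestal carries the hub and first cork-lined disc (heights 30 to 38, turns with the hub). Contact force on stand and hub must stay below 35 N
- spline_top (a point): on the hub's axis at the square tops of its four splines, 66 mm above the bench; axes as the stand's, so they do not show the hub's angle. Core radius 18; splines 14 wide, out to radius 23.5, at 0/90/180/270 degrees from the first disc's tab. A plate not in line rests here; in line (0.08 rad play either way, 1.5 mm radial play) it slides down freely. Come down on them slowly (about 12 mm/s)
- pilot_top (a point): tip of the smooth pilot, the hub's core above the splines: radius 18 up to 72 mm above the bench, then a half-round dome that ends at this point, 90 mm. The hub turns only stiffly (0.4 N m drag; a lightly pressed plate does not turn it). Its angle is not reported: the first disc's tab stands anywhere up to 0.65 rad to either side of the yellow mark
- pack_seat (a point): on the axis at the top of the first disc, 38 mm above the bench; axes as the stand's. Home, the steel plate fills heights 38 to 46 and the second cork-lined disc 46 to 54. The right fit has the plate's tab within 0.73 rad of its mark (blue for steel, yellow for cork-lined); the next fits, 90 degrees away, are wrong
- steel_plate_centre (a point): steel separator plate (bright, 0.08-0.17 kg): twelve-sided ring 66 mm across flats, 8 thick, hole 52, four teeth inward (15 wide, tips 19.5 from the centre) at 45 degrees to the tab. This point: its centre, half-way up; x points to the tab, z up. Starts flat on a fixed round rest 56 across, 30 high. Grip across flats, best along its y, fingertips at most 10 below it
- steel_plate_tab (a point): middle of the steel plate's one outward tab (12 mm wide, out to 46 from the centre), 39 from the plate's centre
- cork_disc_centre (a point): second cork-lined disc (brown, dark tab, 0.05-0.12 kg): twelve-sided ring 66 mm across flats, 8 thick, hole 52, four teeth inward (15 wide, tips 19.5 from the centre) at 45 degrees to the tab. This point: its centre, half-way up; x points to the tab, z up. Starts flat on a fixed round rest 56 across, 30 high. Grip across flats, best along its y, fingertips at most 10 below it
- cork_disc_tab (a point): middle of the cork-lined disc's one outward tab (12 mm wide, out to 46 from the centre), 39 from the disc's centre
- bearing_ring: brass bearing ring, 48 across, 12 high, lying on the bench near the robot (sizes in mm; origin at its underside); leave alone
- spring_cup: dark steel spring cup, 44 across, 22 high, on the bench near the robot (sizes in mm; origin at its underside); leave alone
- hammer: hammer lying beyond the stand (sizes in mm; origin at its underside); leave alone
- screwdriver: screwdriver lying beyond the stand (sizes in mm; origin at its underside); leave alone
- glue_tin: yellow tin, 72 across, 110 high, far left (sizes in mm; origin at its underside); leave alone
- rivet_jar: glass jar with red cap, 66 across, 85 high, far right (sizes in mm; origin at its underside); leave alone
- shoe_last: wooden shoe last, about 230 long, 90 high, near left (sizes in mm; origin at its underside); leave alone
- brush: brush lying near right (sizes in mm; origin at its underside); leave alone
Not all that is in view belongs to the job. There is more than one size of the part that bears cork_disc_centre; the job needs the middle-sized.

How it is judged:
By the outcome, as a careful person would: the job done as asked, in the order asked, and still so for the second after the job is handed in, with the robot touching nothing.
It also fails if it takes over 72 s, if anything falls off the work surface, if the arm or the gripper's body presses on something with over 40 N, if the wrist force passes 120 N, or if a joint passes its speed limit or range.

ROBOT

A 6-joint arm with a two-finger parallel gripper is mounted at the origin on the work surface. World frame = base frame: x ahead of the robot, y to its left, z up, the work surface at z = 0. Lengths are in m, angles in rad, forces in N, time in s.
With the tool pointing down it reaches from about 0.35 to 0.85 m from the base axis. Payload 8.1 kg.
Tool frame: the origin (TCP) lies at the very end of the fingers, on their centre line; the grasp point (between the pads) lies robot.hold_point_z behind it (robot.hold_point_z is the distance from the TCP to the grasp point, in m); z points along the fingers, y is the direction in which the jaws open and shut (so a half turn about z gives the same grasp; the last joint's range is limited). The gripper opens to 93 mm and grips with 3 to 60 N. Pads are 15 mm wide; open, the fingers measure 128 mm over their backs; the gripper's body (75 mm by 188 mm) begins 65 mm behind the grasp point.
Start: joints at [-1.318, 0.13, 1.488, -0, 1.523, -0.085], TCP at [0.199, -0.566, 0.219] pointing down, gripper open.
Joint ranges: [-2.96, 2.96], [-0.89, 2.26], [0.02, 2.5], [-1.34, 4.48], [0, 2.73], [-2.66, 2.66]. Speed limits (rad/s): [2.39, 2.39, 2.79, 3.14, 3.14, 3.14].

INTERFACE

Orientations are given as a rotation vector (axis times angle).
In Python, from plant import robot, cams gives the robot as it stands. The module is installed in compiled form; this text tells all that it offers.
- The arm moves only by the tool step_arm, never from a script. Its argument "deltas" is a list of rows, each an object with "offset": the shift along the tool's x, y, z in cm, a list of three; "roll": the turn about the tool's z in rad. In form: [{"offset": [x, y, z], "roll": roll}, ...]. A call has 1 to 12 rows; each row shifts and turns the commanded pose from where the row before left it, along the tool's axes as they then stand; what a row does not reach is not made up. A row lasts 1/8 s, in which the tool goes at most 62.5 mm and 10.7 degrees, less where a joint would pass 70% of its speed; a pose out of reach is approached as far as the arm can. A call with a gripper value outside its range is refused whole. "fingers" is the finger opening in cm, from 0 to 9.3, set as the call begins (left out, the last holds). The fingers move at their own pace and stop on an object; "grip_force" is the grip in N (left out, the last holds). Time passes only in rows, so rows that do not move let the fingers close. It gives the time, the measured TCP pose, the force and the opening at its end, in the units of the state.
- robot.read_state(): the state, without advancing time (a new reading comes with each control period).
- cams.read_camera(name): name is "scene" or "top"; returns a dict with "pixels" (384x512x3 uint8, red, green, blue), "fx", "fy", "cx", "cy" (pixels), "k1" (the pictures are not rectified: a ray, as slopes to the right and down, at radius r is drawn at 1 + k1 r^2 times it, then the intrinsics apply), "extrinsics" (4x4, takes a point from world to camera coordinates). Camera axes: x right, y down, z forward; pixel columns grow to the right and rows downward; lengths in m; the calibration is good to about 2 mm. A picture is of the moment at which its call begins. There is no depth.
- robot.close_job(): hands the job in, once; it reports no verdict.
Trained networks look in a picture, given as the dict that the camera call returned (one of the last four; its "shot" number tells which), for a name from the list of things; names that differ only in an ending like _2 or _b are one class to them, and where a whole thing is asked for, a point or a joint stands for the part that bears it (a point fixed in the world has none). Each returns a list of dicts, best first, with "score" (0 to 1); they miss things now and then, are a little off and sometimes report something else, mostly with a low value. They report only what shows in the picture. A call takes as long as a camera call. They do not tell look-alikes from the thing itself.
- cams.boxes_of(picture, thing): "xy" ([column, row] in pixels, amid what is visible of it).
- cams.silhouettes(picture, thing): "mask" (384x512 bool, what is visible of it) and "xy" ([column, row] in pixels, amid what is visible of it).
- cams.pinpoint(picture, thing): "xy" ([column, row] in pixels: a listed point, or the origin of a listed thing).
The state is a dict: "t": time; "q": joint angles; "dq": joint speeds; "joint_torque": joint torques, N m; "tool_pos": TCP position; "orientation": TCP orientation; "force": force on the tool from outside, world axes, zero at the start; "wrist_torque": the same for the moment, N m; "opening": finger opening in m.
Only numpy, scipy, OpenCV 4.12 (cv2) and the standard library are available. Lean on these libraries where they do the work, as an engineer would, in place of code of your own. Each camera call takes 0.05 s, during which the arm holds its last target. There are 200 camera calls.

## Working session

There is one attempt and no reset: what is moved stays moved. The work goes in short steps, Python scripts to look and compute and a tool call to move; the robot and the scene stay as the last step left them, time stands still between calls to the robot, and variables do not carry over. Pictures are saved under pics/ and viewed, about 8 in all and at most 12, crops included, and the job is handed in when it is done.

Besides the shell and the picture viewer there is one more tool, called after "Request:" as name([rows], argument=value, ...), one row to a line, values as JSON. step_arm: Moves the arm, as the interface text tells. Its arguments: {"type":"object","properties":{"deltas":{"type":"array"},"fingers":{"type":"number"},"grip_force":{"type":"number"}},"required":["deltas"]}

```bash
mkdir -p pics
cat > h.py <<'E'
import numpy as np, cv2
from plant import robot, cams
def ray(p,xy):
    K=np.array([[p['fx'],0,p['cx']],[0,p['fy'],p['cy']],[0,0,1.]])
    u=cv2.undistortPoints(np.array([[xy]],float),K,np.array([p['k1'],0,0,0.]))[0,0]
    E=np.array(p['extrinsics']); R,t=E[:3,:3],E[:3,3]
    return -R.T@t, R.T@np.array([u[0],u[1],1.])
def at_z(p,xy,z):
    o,d=ray(p,xy); return o+d*(z-o[2])/d[2]
def proj(p,X):
    E=np.array(p['extrinsics']);K=np.array([[p['fx'],0,p['cx']],[0,p['fy'],p['cy']],[0,0,1.]])
    return cv2.projectPoints(np.array(X,float).reshape(-1,3),cv2.Rodrigues(E[:3,:3])[0],E[:3,3],K,np.array([p['k1'],0,0,0.]))[0][:,0]
def save(p,n): cv2.imwrite('pics/'+n,p['pixels'][:,:,::-1])
E
python3 - <<'E'
from h import *
s=robot.read_state(); print(s['t'],s['tool_pos'],s['orientation'],s['opening'],robot.hold_point_z)
Z=dict(clutch_stand=0,spline_top=.066,pilot_top=.09,pack_seat=.038,steel_plate_centre=.034,steel_plate_tab=.034,cork_disc_centre=.034,cork_disc_tab=.034)
ps={n:cams.read_camera(n) for n in('top','scene')}
for n,p in ps.items():
    save(p,n+'0.png'); o,_=ray(p,[256,192]); print(n,o.round(3),p['k1'])
    for k,z in Z.items():
        for r in cams.pinpoint(p,k)[:4]: print(k,round(r['score'],2),np.round(r['xy'],1),at_z(p,r['xy'],z).round(4))
E
```

```text
0.0 [ 0.19870655 -0.56552561  0.21757931] [-3.09505041e+00 -5.27751759e-01  2.52321233e-04] 0.09295168639657113 0.0188
top [ 0.339 -0.012  1.141] 0.01693859384456746
clutch_stand 0.72 [269.1 190.7] [ 0.6075 -0.0341  0.    ]
spline_top 0.62 [267.5 186. ] [ 0.6056 -0.0271  0.066 ]
pilot_top 0.62 [268.8 181.4] [ 0.6136 -0.0294  0.09  ]
pack_seat 0.82 [269.1 188.4] [ 0.6056 -0.0328  0.038 ]
steel_plate_centre 0.5 [182.9 185.4] [0.5933 0.2268 0.034 ]
steel_plate_centre 0.38 [267.4 181.1] [ 0.6288 -0.026   0.034 ]
steel_plate_centre 0.18 [270.8 191.2] [ 0.5984 -0.0387  0.034 ]
steel_plate_tab 0.81 [186.1 175.6] [0.6246 0.221  0.034 ]
cork_disc_centre 0.9 [340.5 258.7] [ 0.4168 -0.254   0.034 ]
cork_disc_centre 0.66 [341.4 213.6] [ 0.5487 -0.252   0.034 ]
cork_disc_centre 0.44 [318.  190.5] [ 0.6128 -0.1797  0.034 ]
cork_disc_tab 0.92 [355.4 269.6] [ 0.3898 -0.2975  0.034 ]
cork_disc_tab 0.74 [186.9 174.9] [0.627  0.2189 0.034 ]
cork_disc_tab 0.73 [344.  201.1] [ 0.5871 -0.2584  0.034 ]
cork_disc_tab 0.66 [ 94.9 255.6] [0.3641 0.4525 0.034 ]
scene [1.385 0.082 0.715] -0.013688896550865684
clutch_stand 0.69 [246.7 219.7] [ 0.6144 -0.0319  0.    ]
spline_top 0.93 [245.  201.6] [ 0.6124 -0.0372  0.066 ]
pilot_top 0.95 [249.2 190.6] [ 0.5915 -0.0285  0.09  ]
pack_seat 0.93 [243.8 206.5] [ 0.6014 -0.0424  0.038 ]
pack_seat 0.69 [246.2 200.7] [ 0.5745 -0.0395  0.038 ]
steel_plate_centre 0.55 [340.2 214.8] [0.5915 0.2323 0.034 ]
steel_plate_tab 0.76 [334.5 225.8] [0.6397 0.2144 0.034 ]
cork_disc_centre 0.87 [190.8 171.6] [ 0.4499 -0.2409  0.034 ]
cork_disc_centre 0.75 [181.  189.8] [ 0.5482 -0.2443  0.034 ]
cork_disc_centre 0.56 [198.1 218.8] [ 0.6675 -0.1599  0.034 ]
cork_disc_tab 0.84 [178.  164.5] [ 0.4163 -0.2941  0.034 ]
cork_disc_tab 0.49 [173.9 197.7] [ 0.5882 -0.254   0.034 ]
cork_disc_tab 0.47 [189.4 220.5] [ 0.6777 -0.1818  0.034 ]
cork_disc_tab 0.34 [152.6 165.6] [ 0.4357 -0.3752  0.034 ]
```

Run:
```python
import cv2,numpy as np
a=cv2.imread('pics/top0.png');b=cv2.imread('pics/scene0.png')
a=cv2.resize(a[135:295,150:390],None,fx=3.3,fy=3.3,interpolation=3)
cv2.imwrite('pics/topc.png',a)
cv2.imwrite('pics/scenec.png',cv2.resize(b[140:270,140:380],None,fx=3.3,fy=3.3,interpolation=3))
```

```text
(no output)
```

View pics/topc.png

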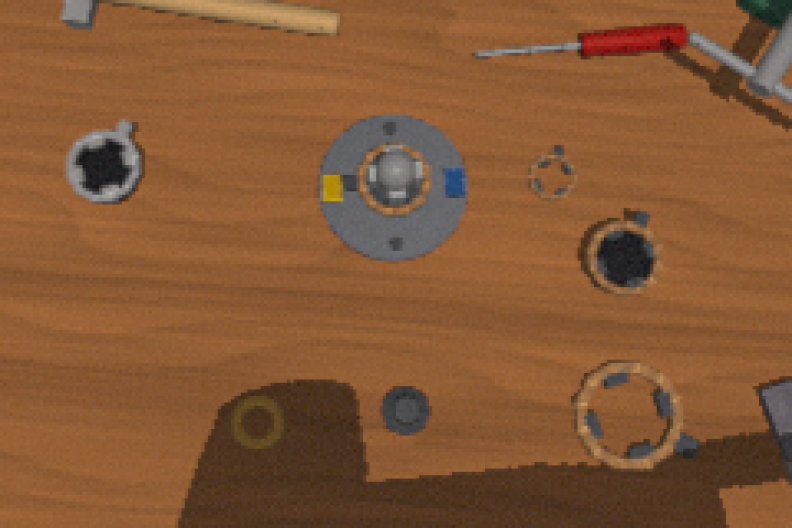

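View pics/scenec.png

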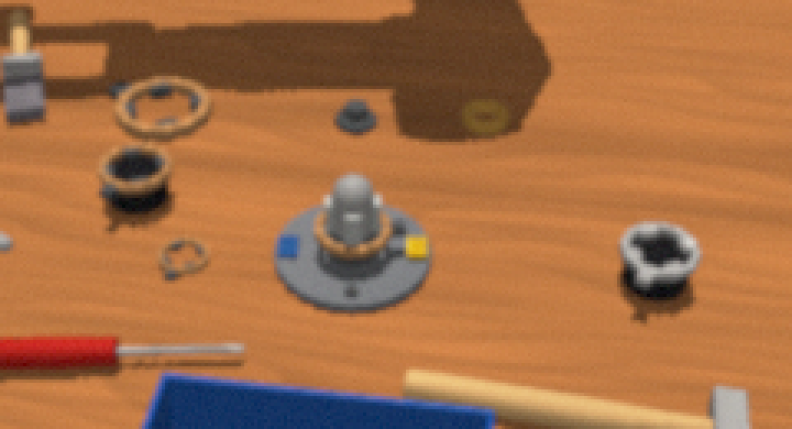

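The top crop shows the stand at (394,187), with the yellow mark left, the blue mark right, and the first tab at about (350,182). The steel plate is at (103,166) with its tab up-right. The middle cork disc is at (622,257), on its rest, with its tab up-right. The large and small look-alikes are at (628,413) and (552,175). Next I fit models to the silhouettes.

```bash
cat > fit.py <<'E'
from h import *
from scipy.optimize import minimize
S=8
def hull(p,pts):
    return cv2.convexHull(proj(p,pts).astype(np.float32))
def circ(r,z,n=48,ph=0):
    a=np.arange(n)*2*np.pi/n+ph; return np.c_[r*np.cos(a),r*np.sin(a),np.full(n,z)]
def draw(p,parts,org):
    im=np.zeros((80*S,80*S),np.uint8)
    for q in parts:
        h=(hull(p,q)[:,0]-org+.5)*S
        cv2.fillPoly(im,[np.round(h*16).astype(np.int32)],255,shift=4)
    return cv2.resize(im,(80,80),interpolation=cv2.INTER_AREA)/255.
def plate(v,zc):
    x,y,a=v; R=33/np.cos(np.pi/12)/1000; 
    C,Sn=np.cos(a),np.sin(a); M=np.array([[C,-Sn,0],[Sn,C,0],[0,0,1]]); t=np.array([x,y,zc])
    r=np.r_[circ(R,-.004,12,np.pi/12),circ(R,.004,12,np.pi/12)]
    b=np.array([[u,w,z] for u in(.03,.046) for w in(-.006,.006) for z in(-.004,.004)])
    return [r@M.T+t,b@M.T+t]
def stand(v):
    t=np.array([v[0],v[1],0]); c=lambda r,a,b:np.r_[circ(r,a),circ(r,b)]+t
    dome=np.vstack([circ(.018*np.cos(e),.072+.018*np.sin(e)) for e in np.linspace(0,1.5,8)])+t
    return [c(.07,0,.01),c(.022,.01,.03),c(.033,.03,.038),c(.018,.038,.072),dome]
def fill(m):
    cs,_=cv2.findContours(m.astype(np.uint8),cv2.RETR_EXTERNAL,cv2.CHAIN_APPROX_NONE)
    o=np.zeros(m.shape,np.uint8); cv2.drawContours(o,[max(cs,key=cv2.contourArea)],-1,1,-1); return o.astype(float)
def fit(model,obs,v0):
    # obs: list of (pic, mask)
    L=[]
    for p,m in obs:
        c=proj(p,[v0[0],v0[1],.034])[0]; o=np.round(c).astype(int)-40; L.append((p,fill(m)[o[1]:o[1]+80,o[0]:o[0]+80],o))
    f=lambda v:sum(np.abs(draw(p,model(v),o)-m).sum()/m.sum() for p,m,o in L)
    n=len(v0); s=np.vstack([v0]+[np.array(v0)+np.eye(n)[i]*(.006 if i<2 else .2) for i in range(n)])
    r=minimize(f,v0,method='Nelder-Mead',options=dict(initial_simplex=s,xatol=1e-4,fatol=1e-4)); return r.x,r.fun
def mask(p,thing,X):
    c=proj(p,X)[0]; rs=[r for r in cams.silhouettes(p,thing) if np.hypot(*(np.array(r['xy'])-c))<10]
    return max(rs,key=lambda r:r['score'])['mask'] if rs else None
E
python3 - <<'E'
from fit import *
ps=[cams.read_camera(n) for n in('top','scene')]
for nm,th,X,mod in [('stand','clutch_stand',[.608,-.033,.03],stand),('steel','steel_plate_centre',[.593,.228,.034],lambda v:plate(v,.034)),('cork','cork_disc_centre',[.548,-.248,.034],lambda v:plate(v,.034))]:
    M=[(p,mask(p,th,X)) for p in ps]; M=[m for m in M if m[1] is not None]
    a0={'steel':-.2,'cork':-.15}.get(nm); v0=X[:2]+([a0] if a0 else [])
    print(nm,len(M),*fit(mod,M,v0))
    for m in M: print('   ',*fit(mod,[m],v0))
p=ps[0]; hsv=cv2.cvtColor(p['pixels'],cv2.COLOR_RGB2HSV)[170:215,240:298]
for n,lo,hi in(('yel',(20,150,120),(35,255,255)),('blue',(100,130,60),(125,255,255))):
    m=cv2.inRange(hsv,lo,hi); y,x=np.nonzero(m); c=[x.mean()+240,y.mean()+170]; print(n,len(x),c,at_z(p,c,.015))
print('tab',at_z(p,[256.1+0,135+182/3.3],.038))
E
```

```text
stand 2 [ 0.60449659 -0.03415805] 0.08591534476535537
    [ 0.60446475 -0.03261334] 0.030575825266815584
    [ 0.60447871 -0.03569511] 0.04008683672191375
steel 2 [ 0.59335939  0.23163831 -0.38184794] 0.23670986659503987
    [ 0.59385717  0.23355674 -0.34610084] 0.08060703733548215
    [ 0.59399435  0.22891716 -0.35773216] 0.09255368814192344
cork 1 [ 0.54994604 -0.24882924 -0.27534855] 0.09947806460713782
    [ 0.54994604 -0.24882924 -0.27534855] 0.09947806460713782
yel 44 [np.float64(250.27272727272728), np.float64(191.54545454545456)] [0.59633983 0.02327565 0.015     ]
blue 40 [np.float64(287.0), np.float64(189.5)] [ 0.61247102 -0.08805534  0.015     ]
tab [0.59686157 0.00554979 0.038     ]
```

Run:
```python
from h import *
a=cv2.imread('pics/top0.png');b=cv2.imread('pics/scene0.png')
A=cv2.resize(a[166:216,243:297],(400,370),interpolation=3);B=cv2.resize(b[185:240,220:275],(400,370),interpolation=3)
cv2.imwrite('pics/z.png',np.hstack([A,B]))
for n,xy in(('scene',[260.6,208.5]),('scene',[261.2,215.8])):
    p=cams.read_camera(n); print(at_z(p,xy,.038),at_z(p,xy,.01))
p=cams.read_camera('scene'); 
for a in (1.0,1.4,1.77,2.1,2.4):
    print(a,[proj(cams.read_camera(n),[.6045-0+.039*np.cos(a),y+.039*np.sin(a),.038]).round(1) for n,y in(('top',-.0326),('scene',-.0357))])
```

```text
[0.60282704 0.00638294 0.038     ] [0.57048757 0.00324041 0.01      ]
[0.63348965 0.01174594 0.038     ] [0.60241764 0.00882509 0.01      ]
1.0 [array([[258.7, 181.1]]), array([[256.4, 213.4]])]
1.4 [array([[256.4, 185.5]]), array([[259. , 210.3]])]
1.77 [array([[256.1, 190.2]]), array([[259.5, 207. ]])]
2.1 [array([[257.2, 194.2]]), array([[258.5, 204.2]])]
2.4 [array([[259.4, 197.4]]), array([[256.4, 202. ]])]
```

View pics/z.png

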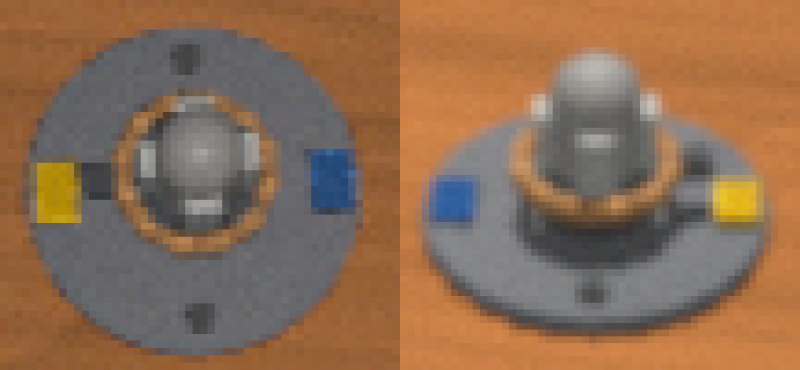

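```bash
cat >> h.py <<'E'
def to(x,y,z,psi=None):
    s=robot.read_state(); R=cv2.Rodrigues(np.array(s['orientation']))[0]; P=np.array(s['tool_pos'])
    d=R.T@(np.array([x,y,z])-P)*100; ps=np.arctan2(R[1,0],R[0,0]); 
    print('t',round(s['t'],2),'pos',P.round(4),'psi',ps.round(4),'tilt',R[:,2].round(3),'open',round(s['opening'],4),'F',np.round(s['force'],1),'M',np.round(s['wrist_torque'],2))
    print('offset cm',d.round(2),'roll', None if psi is None else round(ps-psi,3))
E
python3 -c "
from h import *
to(.5937,.2312,.2,2.78)"
```

```text
t 1.95 pos [ 0.1989 -0.5661  0.2186] psi 0.3378 tilt [-0.  0. -1.] open 0.0931 F [0.  0.7 0.4] M [-0.04  0.01 -0.02]
offset cm [ 63.67 -62.14   1.87] roll -2.442
```

Request:
step_arm([
  {"offset": [2,-2,0],"roll": 0},
  {"offset": [4,-3.9,0.2],"roll": 0},
  {"offset": [4,-3.9,0.2],"roll": 0},
  {"offset": [4,-3.9,0.2],"roll": 0},
  {"offset": [4,-3.9,0.2],"roll": 0},
  {"offset": [4,-3.9,0.2],"roll": 0},
  {"offset": [4,-3.9,0.2],"roll": 0},
  {"offset": [4,-3.9,0.2],"roll": 0},
  {"offset": [4,-3.9,0.2],"roll": 0},
  {"offset": [4,-3.9,0.2],"roll": 0},
  {"offset": [4,-3.9,0.1],"roll": 0},
  {"offset": [4,-3.9,0],"roll": 0},
], fingers=9.3)

```text
t: 3.45
tool_pos: [0.4847, 0.0118, 0.1999]
orientation: [3.096, 0.528, 0.001]
force: [0.9, -0.9, 0.5]
opening: 0.093
```

Request:
step_arm([
  {"offset": [4,-3.9,0],"roll": 0},
  {"offset": [4,-3.9,0],"roll": 0},
  {"offset": [4,-3.9,0],"roll": 0},
  {"offset": [4,-3.9,0],"roll": 0},
  {"offset": [1.7,-1.7,0],"roll": 0},
  {"offset": [0,0,0],"roll": -0.18},
  {"offset": [0,0,0],"roll": -0.18},
  {"offset": [0,0,0],"roll": -0.18},
  {"offset": [0,0,0],"roll": -0.18},
  {"offset": [0,0,0],"roll": -0.18},
  {"offset": [0,0,0],"roll": -0.18},
  {"offset": [0,0,0],"roll": -0.18},
])

```text
t: 4.95
tool_pos: [0.5937, 0.2318, 0.1996]
orientation: [-2.185, -2.258, 0.0]
force: [0.6, -0.2, -0.6]
opening: 0.0929
```

Request:
step_arm([
  {"offset": [0,0,0],"roll": -0.18},
  {"offset": [0,0,1],"roll": -0.18},
  {"offset": [0,0,1],"roll": -0.18},
  {"offset": [0,0,1],"roll": -0.18},
  {"offset": [0,0,1],"roll": -0.18},
  {"offset": [0,0,1],"roll": -0.18},
  {"offset": [0,0,0],"roll": -0.1},
  {"offset": [0,0,0],"roll": 0},
])

```text
t: 5.95
tool_pos: [0.5937, 0.2319, 0.1495]
orientation: [-0.569, -3.089, 0.0]
force: [-0.2, 0.0, 0.0]
opening: 0.093
```

Run:
```python
from h import *
to(.5937,.2312,.030,2.78)
ps=[cams.read_camera(n) for n in('top','scene')]
I=[]
for p in ps:
    c=proj(p,[.5937,.2312,.034])[0].astype(int); I.append(cv2.resize(p['pixels'][c[1]-40:c[1]+30,c[0]-35:c[0]+35,::-1],(400,400),interpolation=3))
cv2.imwrite('pics/g1.png',np.hstack(I))
```

```text
t 5.95 pos [0.5937 0.2319 0.1495] psi 2.7771 tilt [-0. -0. -1.] open 0.093 F [-0.2  0.   0. ] M [ 0.09 -0.1   0.03]
offset cm [-0.03 -0.06 11.95] roll -0.003
```

View pics/g1.png

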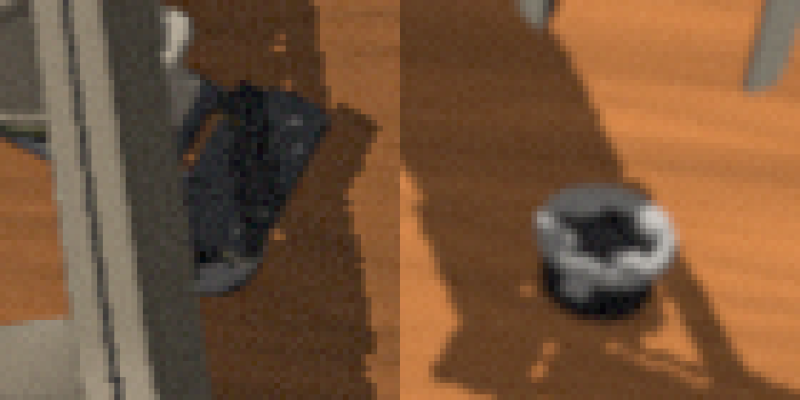

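The scene view shows the plate clear below the open fingers, which straddle it with ample margin. I'll descend and grip.

Request:
step_arm([
  {"offset": [0,0,2],"roll": 0},
  {"offset": [0,0,3],"roll": 0},
  {"offset": [0,0,3],"roll": 0},
  {"offset": [0,0,2],"roll": 0},
  {"offset": [0,0,1.3],"roll": 0},
  {"offset": [0,0,0.6],"roll": 0},
  {"offset": [0,0,0],"roll": 0},
])

```text
t: 6.92
tool_pos: [0.594, 0.2319, 0.0309]
orientation: [0.569, 3.089, 0.0]
force: [0.1, 1.1, -0.9]
opening: 0.0933
```

Request:
step_arm([
  {"offset": [0,0,0],"roll": 0},
  {"offset": [0,0,0],"roll": 0},
  {"offset": [0,0,0],"roll": 0},
  {"offset": [0,0,0],"roll": 0},
  {"offset": [0,0,0],"roll": 0},
  {"offset": [0,0,0],"roll": 0},
], fingers=6.0, grip_force=20)

```text
t: 7.68
tool_pos: [0.594, 0.2319, 0.0311]
orientation: [0.568, 3.089, 0.0]
force: [-1.3, -0.6, 4.0]
opening: 0.0652
```

```bash
python3 -c "
from h import *
to(.6045,-.0342,.14,1.75)"
```

```text
t 7.67 pos [0.594  0.2319 0.0311] psi 2.7778 tilt [ 0.001  0.    -1.   ] open 0.0652 F [-1.3 -0.6  4. ] M [-0.12  0.04 -0.03]
offset cm [-10.45 -24.49 -10.89] roll 1.028
```

Request:
step_arm([
  {"offset": [0,0,-1],"roll": 0},
  {"offset": [0,0,-3],"roll": 0},
  {"offset": [0,0,-4],"roll": 0},
  {"offset": [0,0,-3],"roll": 0},
  {"offset": [-1,-2.4,0],"roll": 0},
  {"offset": [-2,-4.9,0],"roll": 0},
  {"offset": [-2.1,-4.9,0],"roll": 0},
  {"offset": [-2.1,-4.9,0],"roll": 0},
  {"offset": [-2.1,-4.9,0],"roll": 0},
  {"offset": [-1.2,-2.5,0],"roll": 0},
])

```text
t: 8.93
tool_pos: [0.6043, -0.0372, 0.1408]
orientation: [-0.571, -3.089, 0.001]
force: [-0.2, 0.5, -0.9]
opening: 0.0654
```

Request:
step_arm([
  {"offset": [0,0,0],"roll": 0.17},
  {"offset": [0,0,0],"roll": 0.17},
  {"offset": [0,0,0],"roll": 0.17},
  {"offset": [0,0,0],"roll": 0.17},
  {"offset": [0,0,0],"roll": 0.17},
  {"offset": [0,0,0],"roll": 0.17},
  {"offset": [0,0,1.5],"roll": 0},
  {"offset": [0,0,1.5],"roll": 0},
  {"offset": [0,0,0],"roll": 0},
])

```text
t: 10.05
tool_pos: [0.6027, -0.0342, 0.1077]
orientation: [-1.999, -2.418, 0.004]
force: [-0.9, -0.0, -0.8]
opening: 0.066
```

Run:
```python
from fit import *
to(.6045,-.0342,.098,1.75)
ps=[cams.read_camera(n) for n in('top','scene')]
z=robot.read_state()['tool_pos'][2]+.0035
for p in ps:
    m=mask(p,'steel_plate_centre',[.6045,-.0342,z])
    print([ (k,np.round(r['xy'],1),round(r['score'],2),at_z(p,r['xy'],z).round(4)) for k in('steel_plate_centre','steel_plate_tab','pilot_top') for r in cams.pinpoint(p,k)[:1]])
    if m is not None: print(m.sum(),fit(lambda v:plate(v,z),[(p,m)],[.6045,-.0342,-1.39]))
I=[]
for p in ps:
    c=proj(p,[.6045,-.0342,.08])[0].astype(int); I.append(cv2.resize(p['pixels'][c[1]-35:c[1]+35,c[0]-35:c[0]+35,::-1],(400,400),interpolation=3))
cv2.imwrite('pics/p1.png',np.hstack(I))
```

```text
t 10.05 pos [ 0.6027 -0.0342  0.1077] psi 1.76 tilt [-0.005  0.001 -1.   ] open 0.066 F [-0.9 -0.  -0.8] M [-0.   -0.11 -0.03]
offset cm [-0.04  0.18  0.97] roll 0.01
[('steel_plate_tab', array([267.7, 188.1]), 0.29, array([ 0.5879, -0.0274,  0.1135])), ('pilot_top', array([270.4, 183.4]), 0.9, array([ 0.602 , -0.0339,  0.1135]))]
[('steel_plate_centre', array([250.4, 187.5]), 0.46, array([ 0.6072, -0.0231,  0.1135])), ('steel_plate_tab', array([244.2, 220.3]), 0.58, array([ 0.7397, -0.0195,  0.1135])), ('pilot_top', array([248.2, 191.6]), 0.89, array([ 0.626 , -0.0264,  0.1135]))]
206 (array([ 0.60013266, -0.00688007, -2.98818069]), np.float64(1.8419764705882353))
```

View pics/p1.png

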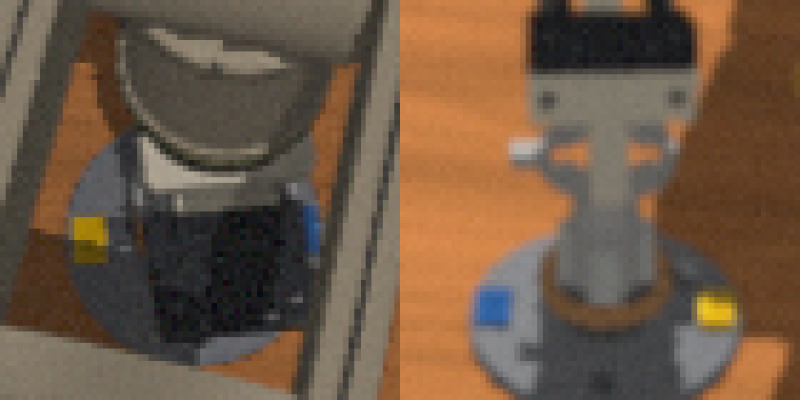

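The scene half shows the held plate over the hub with its tab at (510,150), on the blue side. The plate's ring is centred on the hub's column to within about a pixel. I'll correct x and descend, watching the side force.

Request:
step_arm([
  {"offset": [0,0.15,0.5],"roll": 0},
  {"offset": [0,0,0.5],"roll": 0},
  {"offset": [0,0,0.4],"roll": 0},
  {"offset": [0,0,0.3],"roll": 0},
  {"offset": [0,0,0.3],"roll": 0},
  {"offset": [0,0,0.3],"roll": 0},
  {"offset": [0,0,0.3],"roll": 0},
  {"offset": [0,0,0.2],"roll": 0},
  {"offset": [0,0,0.2],"roll": 0},
  {"offset": [0,0,0],"roll": 0},
])

```text
t: 11.8
tool_pos: [0.6061, -0.0342, 0.0805]
orientation: [-2.004, -2.419, 0.0]
force: [0.3, -0.9, -0.9]
opening: 0.0652
```

```bash
python3 -c "
from h import *
to(.6045,-.0342,.072,1.75)"
```

```text
t 11.8 pos [ 0.6061 -0.0342  0.0805] psi 1.7578 tilt [-0.  0. -1.] open 0.0652 F [ 0.3 -0.9 -0.9] M [-0.06 -0.12 -0.03]
offset cm [ 0.03 -0.15  0.85] roll 0.008
```

Request:
step_arm([
  {"offset": [0,-0.15,0.1],"roll": 0},
  {"offset": [0,0,0.15],"roll": 0},
  {"offset": [0,0,0.15],"roll": 0},
  {"offset": [0,0,0.15],"roll": 0},
  {"offset": [0,0,0.15],"roll": 0},
  {"offset": [0,0,0.15],"roll": 0},
  {"offset": [0,0,0.1],"roll": 0},
  {"offset": [0,0,0],"roll": 0},
])

```text
t: 12.8
tool_pos: [0.6046, -0.0345, 0.071]
orientation: [-2.004, -2.419, 0.0]
force: [-0.3, 0.4, -0.6]
opening: 0.0658
```

```bash
python3 -c "
from h import *
to(.6045,-.0342,.066,1.75)"
```

```text
t 12.8 pos [ 0.6046 -0.0345  0.071 ] psi 1.7578 tilt [-0.  0. -1.] open 0.0658 F [-0.3  0.4 -0.6] M [-0.08 -0.09  0.04]
offset cm [ 0.03 -0.01  0.5 ] roll 0.008
```

Request:
step_arm([
  {"offset": [0,0,0.1],"roll": 0},
  {"offset": [0,0,0.1],"roll": 0},
  {"offset": [0,0,0.1],"roll": 0},
  {"offset": [0,0,0.1],"roll": 0},
  {"offset": [0,0,0.1],"roll": 0},
  {"offset": [0,0,0],"roll": 0},
])

```text
t: 13.55
tool_pos: [0.6046, -0.0345, 0.066]
orientation: [-2.004, -2.419, 0.0]
force: [0.1, 0.2, -1.4]
opening: 0.0656
```

Request:
step_arm([
  {"offset": [0,0,0.1],"roll": 0},
  {"offset": [0,0,0.1],"roll": 0},
  {"offset": [0,0,0],"roll": 0},
])

```text
t: 13.92
tool_pos: [0.6046, -0.0345, 0.064]
orientation: [-2.004, -2.419, 0.0]
force: [0.2, 0.3, -1.6]
opening: 0.0655
```

Request:
step_arm([
  {"offset": [0,0,0.1],"roll": 0},
  {"offset": [0,0,0.1],"roll": 0},
  {"offset": [0,0,0],"roll": 0},
])

```text
t: 14.3
tool_pos: [0.6046, -0.0344, 0.062]
orientation: [-2.004, -2.419, 0.0]
force: [-0.1, 0.3, -1.1]
opening: 0.0657
```

Request:
step_arm([
  {"offset": [0,0,0.1],"roll": 0},
  {"offset": [0,0,0.1],"roll": 0},
  {"offset": [0,0,0.1],"roll": 0},
  {"offset": [0,0,0],"roll": 0},
])

```text
t: 14.8
tool_pos: [0.6046, -0.0345, 0.059]
orientation: [-2.004, -2.419, 0.0]
force: [-0.7, -0.1, -1.0]
opening: 0.0658
```

```bash
python3 -c "
from h import *
to(.6045,-.0342,.042,1.75)"
```

```text
t 14.8 pos [ 0.6046 -0.0345  0.059 ] psi 1.7578 tilt [-0.  0. -1.] open 0.0658 F [-0.7 -0.1 -1. ] M [-0.03 -0.07 -0.02]
offset cm [0.03 0.   1.7 ] roll 0.008
```

Request:
step_arm([
  {"offset": [0,0,0.15],"roll": 0},
  {"offset": [0,0,0.15],"roll": 0},
  {"offset": [0,0,0.15],"roll": 0},
  {"offset": [0,0,0.15],"roll": 0},
  {"offset": [0,0,0.15],"roll": 0},
  {"offset": [0,0,0.15],"roll": 0},
  {"offset": [0,0,0.15],"roll": 0},
  {"offset": [0,0,0.15],"roll": 0},
  {"offset": [0,0,0.15],"roll": 0},
  {"offset": [0,0,0.15],"roll": 0},
  {"offset": [0,0,0.15],"roll": 0},
  {"offset": [0,0,0],"roll": 0},
])

```text
t: 16.3
tool_pos: [0.6045, -0.0344, 0.0424]
orientation: [-2.004, -2.419, 0.0]
force: [0.2, -0.2, -1.7]
opening: 0.0655
```

Request:
step_arm([
  {"offset": [0,0,0.1],"roll": 0},
  {"offset": [0,0,0.1],"roll": 0},
  {"offset": [0,0,0.05],"roll": 0},
  {"offset": [0,0,0],"roll": 0},
])

```text
t: 16.8
tool_pos: [0.6046, -0.0345, 0.0401]
orientation: [-2.004, -2.419, 0.0]
force: [-0.5, -0.3, -0.4]
opening: 0.0657
```

Request:
step_arm([
  {"offset": [0,0,0.05],"roll": 0},
  {"offset": [0,0,0.05],"roll": 0},
  {"offset": [0,0,0],"roll": 0},
])

```text
t: 17.18
tool_pos: [0.6047, -0.0345, 0.0392]
orientation: [2.004, 2.419, 0.0]
force: [0.4, 0.0, -1.4]
opening: 0.0653
```

Request:
step_arm([
  {"offset": [0,0,0.05],"roll": 0},
  {"offset": [0,0,0],"roll": 0},
])

```text
t: 17.42
tool_pos: [0.6047, -0.0345, 0.0391]
orientation: [2.004, 2.419, 0.0]
force: [-4.0, 1.0, 5.1]
opening: 0.0657
```

It makes contact at exactly seat height. I'll release and go up.

Request:
step_arm([
  {"offset": [0,0,0],"roll": 0},
  {"offset": [0,0,0],"roll": 0},
  {"offset": [0,0,0],"roll": 0},
  {"offset": [0,0,0],"roll": 0},
  {"offset": [0,0,-0.5],"roll": 0},
  {"offset": [0,0,-2],"roll": 0},
  {"offset": [0,0,-4],"roll": 0},
  {"offset": [0,0,-4],"roll": 0},
  {"offset": [0,0,0],"roll": 0},
], fingers=9.3)

```text
t: 18.55
tool_pos: [0.6082, -0.0349, 0.1504]
orientation: [1.999, 2.413, 0.008]
force: [0.6, -0.9, -0.9]
opening: 0.0934
```

```bash
python3 -c "
from h import *
to(.5499,-.2488,.15,-.275)"
```

```text
t 18.55 pos [ 0.6082 -0.0349  0.1504] psi 1.7578 tilt [ 0.01  -0.001 -1.   ] open 0.0934 F [ 0.6 -0.9 -0.9] M [-0.03 -0.06  0.02]
offset cm [-1.993e+01 -9.700e+00  1.000e-02] roll 2.033
```

Run:
```python
from fit import *
for n in('top','scene'):
    p=cams.read_camera(n); c=proj(p,[.549,-.248,.034])[0]
    for r in cams.silhouettes(p,'cork_disc_centre'):
        print(n,np.round(r['xy'],1),round(r['score'],2),r['mask'].sum(), c.round(1))
        if np.hypot(*(np.array(r['xy'])-c))<9: print(fit(lambda v:plate(v,.034),[(p,r['mask'])],[.549,-.248,-.27]))
    for k in('cork_disc_centre','cork_disc_tab'):
        for r in cams.pinpoint(p,k): 
            if np.hypot(*(np.array(r['xy'])-c))<18: print(k,round(r['score'],2),at_z(p,r['xy'],.034))
```

```text
top [344.3 268.2] 0.85 517 [340.  213.4]
top [312. 191.] 0.67 18 [340.  213.4]
top [347.3 211.1] 0.47 268 [340.  213.4]
(array([ 0.55007419, -0.24432829, -0.34351517]), np.float64(0.04830376595082478))
cork_disc_centre 0.48 [ 0.55070114 -0.25134331  0.034     ]
cork_disc_tab 0.55 [ 0.58480241 -0.24953453  0.034     ]
scene [179.4 194.6] 0.66 212 [179.7 189.9]
(array([ 0.55058931, -0.24706129, -0.30491154]), np.float64(0.06428995840760547))
scene [198.2 219.8] 0.45 88 [179.7 189.9]
cork_disc_centre 0.58 [ 0.56577724 -0.2331555   0.034     ]
cork_disc_tab 0.8 [ 0.59086371 -0.25556579  0.034     ]
```

Request:
step_arm([
  {"offset": [-2,-1,0],"roll": 0},
  {"offset": [-4.5,-2.2,0],"roll": 0},
  {"offset": [-4.5,-2.2,0],"roll": 0},
  {"offset": [-4.5,-2.2,0],"roll": 0},
  {"offset": [-4.2,-2,0],"roll": 0},
  {"offset": [0,0,0],"roll": 0.18},
  {"offset": [0,0,0],"roll": 0.18},
  {"offset": [0,0,0],"roll": 0.18},
  {"offset": [0,0,0],"roll": 0.18},
  {"offset": [0,0,0],"roll": 0.18},
  {"offset": [0,0,0],"roll": 0.18},
  {"offset": [0,0,0],"roll": 0.18},
])

```text
t: 20.45
tool_pos: [0.546, -0.247, 0.1433]
orientation: [-3.047, -0.764, 0.001]
force: [0.3, -1.1, -0.9]
opening: 0.093
```

Request:
step_arm([
  {"offset": [0,0,0],"roll": 0.18},
  {"offset": [0,0,0],"roll": 0.18},
  {"offset": [0,0,0],"roll": 0.18},
  {"offset": [0,0,0],"roll": 0.18},
  {"offset": [0,0,0],"roll": 0.09},
  {"offset": [0,0,0],"roll": 0},
  {"offset": [0,0,0],"roll": 0},
  {"offset": [0,0,0],"roll": 0},
])

```text
t: 21.45
tool_pos: [0.5468, -0.2461, 0.1436]
orientation: [-3.104, 0.487, 0.0]
force: [0.7, 0.3, 0.3]
opening: 0.0929
```

Run:
```python
from fit import *
to(.5503,-.246,.03,-.31)
I=[]
for n,X in(('top',[.605,-.034,.046]),('scene',[.605,-.034,.046]),('scene',[.55,-.246,.034])):
    p=cams.read_camera(n)
    c=proj(p,X)[0].astype(int); I.append(cv2.resize(p['pixels'][c[1]-30:c[1]+30,c[0]-30:c[0]+30,::-1],(264,264),interpolation=3))
cv2.imwrite('pics/g2.png',np.hstack(I))
```

```text
t 21.45 pos [ 0.5468 -0.2461  0.1436] psi -0.3112 tilt [-0.  0. -1.] open 0.0929 F [0.7 0.3 0.3] M [0.05 0.04 0.01]
offset cm [ 0.33 -0.12 11.36] roll -0.001
```

View pics/g2.png

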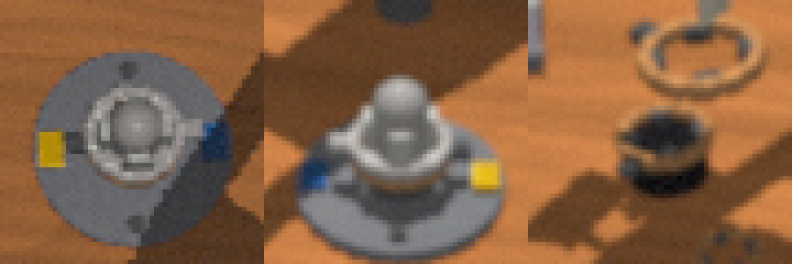

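The steel plate sits flat on the first disc with its tab towards blue. The cork disc is clear below the fingers. I'll descend and grip.

Request:
step_arm([
  {"offset": [0.35,-0.1,2],"roll": 0},
  {"offset": [0,0,3],"roll": 0},
  {"offset": [0,0,3],"roll": 0},
  {"offset": [0,0,2],"roll": 0},
  {"offset": [0,0,1],"roll": 0},
  {"offset": [0,0,0.3],"roll": 0},
  {"offset": [0,0,0],"roll": 0},
])

```text
t: 22.48
tool_pos: [0.5512, -0.2463, 0.0314]
orientation: [3.103, -0.488, 0.002]
force: [-0.2, -0.3, -0.1]
opening: 0.0932
```

Request:
step_arm([
  {"offset": [0,0,0],"roll": 0},
  {"offset": [0,0,0],"roll": 0},
  {"offset": [0,0,0],"roll": 0},
  {"offset": [0,0,0],"roll": 0},
  {"offset": [0,0,0],"roll": 0},
  {"offset": [0,0,0],"roll": 0},
], fingers=6.0, grip_force=20)

```text
t: 23.22
tool_pos: [0.5508, -0.2461, 0.031]
orientation: [3.103, -0.488, 0.001]
force: [-0.8, 0.6, 4.7]
opening: 0.0657
```

```bash
python3 -c "
from h import *
to(.6046,-.0345,.14,1.758)"
```

```text
t 23.23 pos [ 0.5508 -0.2461  0.031 ] psi -0.3122 tilt [ 0. -0. -1.] open 0.0657 F [-0.8  0.6  4.7] M [0.13 0.2  0.02]
offset cm [ -1.38 -21.79 -10.9 ] roll -2.07
```

Request:
step_arm([
  {"offset": [0,0,-1],"roll": 0},
  {"offset": [0,0,-3],"roll": 0},
  {"offset": [0,0,-4],"roll": 0},
  {"offset": [0,0,-3],"roll": 0},
  {"offset": [-0.2,-3,0],"roll": 0},
  {"offset": [-0.3,-5,0],"roll": 0},
  {"offset": [-0.3,-5,0],"roll": 0},
  {"offset": [-0.3,-5,0],"roll": 0},
  {"offset": [-0.3,-3.8,0],"roll": 0},
  {"offset": [0,0,0],"roll": -0.1},
])

```text
t: 24.48
tool_pos: [0.6045, -0.0311, 0.1408]
orientation: [-3.124, 0.324, 0.0]
force: [-0.0, -0.3, -0.9]
opening: 0.0658
```

Request:
step_arm([
  {"offset": [0,0,0],"roll": -0.18},
  {"offset": [0,0,0],"roll": -0.18},
  {"offset": [0,0,0],"roll": -0.18},
  {"offset": [0,0,0],"roll": -0.18},
  {"offset": [0,0,0],"roll": -0.18},
  {"offset": [0,0,0],"roll": -0.18},
  {"offset": [0,0,0],"roll": -0.18},
  {"offset": [0,0,0],"roll": -0.18},
  {"offset": [0,0,0],"roll": -0.18},
  {"offset": [0,0,0],"roll": -0.18},
  {"offset": [0,0,0],"roll": -0.17},
])

```text
t: 25.85
tool_pos: [0.6041, -0.0342, 0.1408]
orientation: [-1.997, -2.425, 0.0]
force: [-0.2, 0.7, -1.3]
opening: 0.0657
```

Request:
step_arm([
  {"offset": [0,0,1],"roll": 0},
  {"offset": [0,0,1],"roll": 0},
  {"offset": [0,0,1],"roll": 0},
  {"offset": [0,0,0],"roll": 0},
  {"offset": [0,0,0],"roll": 0},
  {"offset": [0,0,0],"roll": 0},
])

```text
t: 26.6
tool_pos: [0.6046, -0.0343, 0.1112]
orientation: [2.004, 2.418, 0.001]
force: [0.0, 0.4, -1.4]
opening: 0.0654
```

Run:
```python
from h import *
to(.6046,-.0345,.095,1.758)
p=cams.read_camera('scene'); c=proj(p,[.605,-.034,.07])[0].astype(int)
I=cv2.resize(p['pixels'][c[1]-35:c[1]+35,c[0]-35:c[0]+35,::-1],(400,400),interpolation=3)
cv2.imwrite('pics/p2.png',I)
```

```text
t 26.6 pos [ 0.6046 -0.0343  0.1112] psi 1.7575 tilt [ 0.001 -0.    -1.   ] open 0.0654 F [ 0.   0.4 -1.4] M [-0.1  -0.14 -0.02]
offset cm [-0.02 -0.01  1.62] roll -0.0
```

View pics/p2.png

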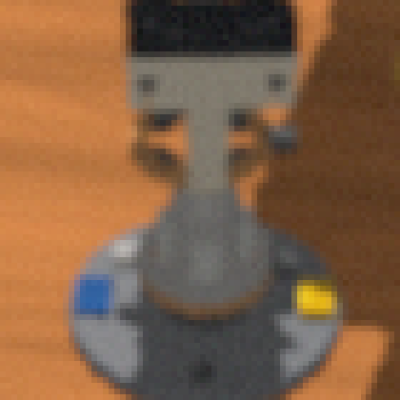

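The cork disc is held with its tab at (285,138), on the yellow side. I'll descend as before.

Request:
step_arm([
  {"offset": [0,0,0.5],"roll": 0},
  {"offset": [0,0,0.6],"roll": 0},
  {"offset": [0,0,0.4],"roll": 0},
  {"offset": [0,0,0.3],"roll": 0},
  {"offset": [0,0,0.3],"roll": 0},
  {"offset": [0,0,0.2],"roll": 0},
  {"offset": [0,0,0.2],"roll": 0},
  {"offset": [0,0,0.2],"roll": 0},
  {"offset": [0,0,0.2],"roll": 0},
  {"offset": [0,0,0.2],"roll": 0},
  {"offset": [0,0,0],"roll": 0},
])

```text
t: 28.02
tool_pos: [0.6041, -0.0342, 0.0794]
orientation: [-2.004, -2.419, 0.0]
force: [-0.1, -0.3, -0.6]
opening: 0.0657
```

Request:
step_arm([
  {"offset": [0,0,0.15],"roll": 0},
  {"offset": [0,0,0.15],"roll": 0},
  {"offset": [0,0,0.15],"roll": 0},
  {"offset": [0,0,0.15],"roll": 0},
  {"offset": [0,0,0.1],"roll": 0},
  {"offset": [0,0,0.1],"roll": 0},
  {"offset": [0,0,0],"roll": 0},
])

```text
t: 28.9
tool_pos: [0.6039, -0.034, 0.0713]
orientation: [-2.004, -2.419, 0.0]
force: [-4.4, 2.9, -0.1]
opening: 0.0657
```

```bash
python3 -c "
from h import *
to(.6046,-.0345,.066,1.758)"
```

```text
t 28.9 pos [ 0.6039 -0.034   0.0713] psi 1.7579 tilt [-0.001  0.    -1.   ] open 0.0657 F [-4.4  2.9 -0.1] M [0.56 0.61 0.03]
offset cm [-0.06  0.06  0.53] roll -0.0
```

Request:
step_arm([
  {"offset": [0.05,-0.05,0],"roll": 0},
  {"offset": [0,0,0],"roll": 0},
])

```text
t: 29.15
tool_pos: [0.6038, -0.0339, 0.0716]
orientation: [2.004, 2.419, 0.0]
force: [-1.7, 2.0, -1.5]
opening: 0.0661
```

Request:
step_arm([
  {"offset": [0.08,-0.03,0],"roll": 0},
  {"offset": [0,0,0],"roll": 0},
])

```text
t: 29.4
tool_pos: [0.6037, -0.0334, 0.0719]
orientation: [2.004, 2.418, 0.0]
force: [-0.8, 0.3, -1.3]
opening: 0.0659
```

Request:
step_arm([
  {"offset": [0,0,0.1],"roll": 0},
  {"offset": [0,0,0.1],"roll": 0},
  {"offset": [0,0,0.1],"roll": 0},
  {"offset": [0,0,0],"roll": 0},
])

```text
t: 29.9
tool_pos: [0.6031, -0.0331, 0.0684]
orientation: [-2.004, -2.419, 0.0]
force: [-0.5, -0.4, -0.7]
opening: 0.0654
```

Request:
step_arm([
  {"offset": [0,0,0.1],"roll": 0},
  {"offset": [0,0,0.1],"roll": 0},
  {"offset": [0,0,0],"roll": 0},
])

```text
t: 30.28
tool_pos: [0.6031, -0.0331, 0.0665]
orientation: [-2.004, -2.419, 0.0]
force: [-0.5, 0.3, -0.6]
opening: 0.066
```

Request:
step_arm([
  {"offset": [0,0,0.1],"roll": 0},
  {"offset": [0,0,0.1],"roll": 0},
  {"offset": [0,0,0],"roll": 0},
])

```text
t: 30.65
tool_pos: [0.6032, -0.0331, 0.0645]
orientation: [-2.004, -2.419, 0.0]
force: [-1.1, -0.3, -1.0]
opening: 0.0652
```

Request:
step_arm([
  {"offset": [0,0,0.1],"roll": 0},
  {"offset": [0,0,0.1],"roll": 0},
  {"offset": [0,0,0],"roll": 0},
])

```text
t: 31.02
tool_pos: [0.6031, -0.0331, 0.0625]
orientation: [-2.004, -2.419, 0.0]
force: [1.0, 0.1, -0.2]
opening: 0.0661
```

```bash
python3 -c "
from h import *
to(.6046,-.0345,.047,1.758)"
```

```text
t 31.02 pos [ 0.6031 -0.0331  0.0625] psi 1.7578 tilt [-0.  0. -1.] open 0.0661 F [ 1.   0.1 -0.2] M [-0.01 -0.09  0.03]
offset cm [-0.17  0.12  1.55] roll -0.0
```

Request:
step_arm([
  {"offset": [0,0,0.1],"roll": 0},
  {"offset": [0,0,0.15],"roll": 0},
  {"offset": [0,0,0.15],"roll": 0},
  {"offset": [0,0,0.15],"roll": 0},
  {"offset": [0,0,0.15],"roll": 0},
  {"offset": [0,0,0.15],"roll": 0},
  {"offset": [0,0,0.15],"roll": 0},
  {"offset": [0,0,0.15],"roll": 0},
  {"offset": [0,0,0.1],"roll": 0},
  {"offset": [0,0,0.1],"roll": 0},
  {"offset": [0,0,0],"roll": 0},
])

```text
t: 32.4
tool_pos: [0.6032, -0.0331, 0.049]
orientation: [-2.004, -2.419, 0.0]
force: [-0.1, 0.0, -1.1]
opening: 0.0658
```

Request:
step_arm([
  {"offset": [0,0,0.1],"roll": 0},
  {"offset": [0,0,0.05],"roll": 0},
  {"offset": [0,0,0],"roll": 0},
])

```text
t: 32.78
tool_pos: [0.6032, -0.0331, 0.0476]
orientation: [-2.004, -2.419, 0.0]
force: [0.6, 0.2, -0.8]
opening: 0.0656
```

Request:
step_arm([
  {"offset": [0,0,0.05],"roll": 0},
  {"offset": [0,0,0],"roll": 0},
])

```text
t: 33.02
tool_pos: [0.6032, -0.0331, 0.0471]
orientation: [-2.004, -2.419, 0.0]
force: [-1.1, -0.1, -0.3]
opening: 0.0657
```

Request:
step_arm([
  {"offset": [0,0,0.05],"roll": 0},
  {"offset": [0,0,0],"roll": 0},
])

```text
t: 33.28
tool_pos: [0.6033, -0.0331, 0.047]
orientation: [2.004, 2.419, 0.0]
force: [-1.7, 1.0, 3.6]
opening: 0.0657
```

Request:
step_arm([
  {"offset": [0,0,0.04],"roll": 0},
  {"offset": [0,0,0],"roll": 0},
])

```text
t: 33.52
tool_pos: [0.6033, -0.0331, 0.047]
orientation: [2.004, 2.419, 0.0]
force: [-3.5, 1.3, 7.4]
opening: 0.0657
```

It is seated at TCP 0.047, so the underside is at 46 mm. I'll release, go up and move clear.

Request:
step_arm([
  {"offset": [0,0,0],"roll": 0},
  {"offset": [0,0,0],"roll": 0},
  {"offset": [0,0,0],"roll": 0},
  {"offset": [0,0,0],"roll": 0},
  {"offset": [0,0,-0.5],"roll": 0},
  {"offset": [0,0,-2],"roll": 0},
  {"offset": [0,0,-4],"roll": 0},
  {"offset": [0,0,-4],"roll": 0},
  {"offset": [0,0,-3],"roll": 0},
  {"offset": [-3,0,0],"roll": 0},
  {"offset": [-5,0,0],"roll": 0},
  {"offset": [-5,0,0],"roll": 0},
], fingers=9.3)

```text
t: 35.02
tool_pos: [0.6282, -0.162, 0.1836]
orientation: [2.002, 2.418, 0.001]
force: [0.4, 0.5, -0.3]
opening: 0.0928
```

Request:
step_arm([
  {"offset": [-5,0,0],"roll": 0},
  {"offset": [-5,0,0],"roll": 0},
  {"offset": [-2,0,0],"roll": 0},
  {"offset": [0,0,0],"roll": 0},
  {"offset": [0,0,0],"roll": 0},
])

```text
t: 35.65
tool_pos: [0.6499, -0.2778, 0.1821]
orientation: [2.003, 2.419, 0.001]
force: [-0.1, 0.9, -0.1]
opening: 0.093
```

Run:
```python
from h import *
to(.6046,-.0345,.095,1.758)
I=[]
for n in('top','scene'):
    p=cams.read_camera(n); c=proj(p,[.605,-.034,.046])[0].astype(int)
    I.append(cv2.resize(p['pixels'][c[1]-30:c[1]+30,c[0]-30:c[0]+30,::-1],(400,400),interpolation=3))
    for h in(.046,.054): print(n,h,proj(p,[[.6045,-.034,h]]).round(1)-c+30)
cv2.imwrite('pics/f.png',np.hstack(I))
```

```text
t 35.65 pos [ 0.6499 -0.2778  0.1821] psi 1.7583 tilt [ 0.001  0.    -1.   ] open 0.093 F [-0.1  0.9 -0.1] M [-0.06 -0.07 -0.02]
offset cm [24.75  0.08  8.71] roll 0.0
top 0.046 [[30.6 30.2]]
top 0.054 [[30.7 29.5]]
scene 0.046 [[30.5 30.4]]
scene 0.054 [[30.5 28.2]]
```

View pics/f.png

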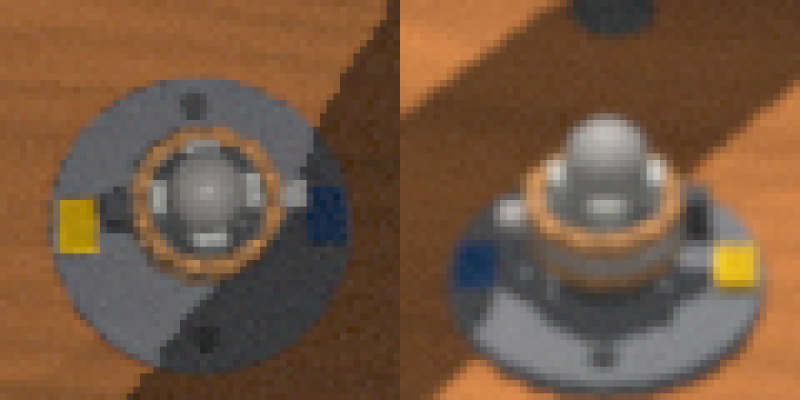

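The stack reads cork, steel, cork, level and tight, with the splines standing through. In the top view the steel tab is at (293,192) towards blue, and both cork tabs are at (117,208) towards yellow. I'll hand it in.

```bash
python3 -c "
from h import *
print(robot.close_job())"
```

```text
the job is handed in; nothing more can be done
None
```

The clutch pack is finished and handed in at about 36 s of the 72 s allowed.

- **Steel plate:** I set it on the hub first, with its tab on the blue side. It touched down with its underside at 38 mm, the given seat height.
- **Second cork disc:** I used the middle-sized one, with its tab on the yellow side. It touched down with its underside at 46 mm, also as given.
- **Finding the splines:** The hub angle read from the pictures was close enough that both plates dropped in without any turning. The cork disc rubbed the pilot lightly on the way down (about 5 N sideways), which I cleared with small shifts of about 1 mm.
- **Forces:** The largest I read was about 8 N, when the cork disc seated. The readings come only at the end of each move, so a short peak between them would not show.

The last pictures show the three plates level and tight on each other, with their tabs on the right sides. The gripper is clear of everything, and I moved nothing else on the bench on purpose. The last pictures covered only the stand, so I didn't check the rest of the bench again.

The two cameras disagreed by about 3 to 5 mm sideways for the stand and the steel plate. I used the average, and both plates going home with little or no side force bears that out.

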